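# Dry-fit two turned lamp columns

### The arm

A 6-joint arm with a two-finger parallel gripper is mounted at the origin on the work surface. World frame = base frame: x ahead of the robot, y to its left, z up, the work surface at z = 0. Lengths are in m, angles in rad, forces in N, time in s.
With the tool pointing down it reaches from about 0.375 to 0.9 m from the base axis. Payload 3.1 kg.
Tool frame: the origin (TCP) lies on the mounting face of the last link; the fingertips stand 182 mm ahead of it and the grasp point (between the pads) lies 164 mm ahead of it; z points along the fingers, y is the direction in which the jaws open and shut (so a half turn about z gives the same grasp; the last joint's range is limited). The gripper opens to 87 mm and grips with 3 to 60 N. Pads are 19 mm wide; open, the fingers measure 117 mm over their backs; the gripper's body (75 mm by 190 mm) begins 51 mm behind the grasp point.
Start: joints at [1.123, 0.527, 1.433, -0, 1.181, -0.178], TCP at [0.167, 0.602, 0.405] pointing down, gripper open.
Joint ranges: [-3.08, 3.08], [-0.75, 2.2], [0.22, 2.44], [-1.43, 4.57], [0, 2.65], [-2.85, 2.85]. Speed limits (rad/s): [2.79, 2.79, 3.14, 3.14, 3.14, 3.14].

### API

Orientations are given as a unit quaternion [x, y, z, w].
In Python, from rig import robot, camera, camera_model gives the robot as it stands.
- The arm moves only by the tool drive_tool, never from a script. Its argument "plan" is a list that holds one entry, the list of rows, each a list of 6 numbers: the shift along the world's x, y, z in units of 2.5 cm (1.0 is 2.5 cm), then the turn, a rotation vector about the world's x, y, z in units of 6 degrees (1.0 is 6 degrees). A call has 1 to 8 rows; each row shifts and turns the commanded pose from where the row before left it; what a row does not reach is not made up. A row lasts 1/8 s, in which the tool goes at most 62.5 mm and 10.7 degrees, less where a joint would pass 70% of its speed; a pose out of reach is approached as far as the arm can. A call with a number of a shift or a turn outside -1 to 1 is refused whole. A call with a gripper value outside its range is refused whole. "grip" is the closure, from 0 (fully open) to 1 (shut), set as the call begins (left out, the last holds). The fingers move at their own pace and stop on an object; "force" is the grip in N (left out, the last holds). Time passes only in rows, so rows that do not move let the fingers close. It gives the time, the measured TCP pose, the force and the opening at its end, in the units of the state.
- robot.get_obs(): the state, without advancing time (a new reading comes with each control period).
- camera(name): name is "scene" or "top" or "wrist"; returns the picture (480x640x3 uint8, red, green, blue); there is no depth.
- camera_model(name): a dict with "K" (3x3 intrinsics, pixels), "k1" (the pictures are not rectified: a ray, as slopes to the right and down, at radius r is drawn at 1 + k1 r^2 times it, then the intrinsics apply), "world_to_cam" (4x4, takes a point from world to camera coordinates); the wrist camera has in their place "tool_from_camera" (4x4, takes a point from camera to tool coordinates, whose origin is the TCP and whose axes are the flange's). Camera axes: x right, y up, looking along -z (the intrinsics and any distortion apply to the point x, -y, -z); pixel columns grow to the right and rows downward; lengths in m; the calibration is good to about 2 mm. A picture is of the moment at which its call begins: read the wrist's pose just before it. camera_model takes no time and is no camera call.
- robot.hand_in(): hands the job in, once; it reports no verdict.
The state is a dict: "time": time; "q": joint angles; "joint_velocities": joint speeds; "joint_torque": joint torques, N m; "position": TCP position; "tool_rot": TCP orientation; "ft_force": force on the tool from outside, world axes, zero at the start; "moment": the same for the moment, N m; "grip_width": finger opening in m.
Only numpy, scipy, OpenCV 4.12 (cv2) and the standard library are available. Lean on these libraries where they do the work, as an engineer would, in place of code of your own. Each camera call takes 0.05 s, during which the arm holds its last target.

### The job

Dry-fit the two trial lamp columns: on the dark base put the pale vase section and then the red bead on top of it; on the pale base put the dark bead and then the blue vase section on top of it. Every section must sit fully home on the tenon below it, upright and let go; never tip a section over, and leave the oil jar, sanding block and chuck key where they are.

Things in the scene. Friction and masses are not known exactly. Their poses are not given: they have to be found in the camera images.
- vase_pale_mid (a point): Pale (maple-coloured) turned wood vase section, round, loose, upright; 94 mm tall, tenon included (shoulder at 80). Grip its straight band, 50 across, 32 to 62 mm above its underside. Below: conical socket, mouth 29, depth 15.5 mm, in a 44 mm foot. On top: conical tenon 14 tall, 26 across at root, 16 at tip, fitting a socket with 1.5 mm play. 110 g. Point: on its axis, 47 mm above its underside; z up.
- bead_red_mid (a point): Red turned wood bead section, round, loose, upright; 64 mm tall, tenon included (shoulder at 50). Grip its straight band, 52 across, 20 to 44 mm above its underside. Below: conical socket, mouth 29, depth 15.5 mm, in a 44 mm foot. On top: conical tenon 14 tall, 26 across at root, 16 at tip, fitting a socket with 1.5 mm play. 80 g. Point: on its axis, 32 mm above its underside; z up.
- bead_dark_mid (a point): Dark brown (walnut-coloured) turned wood bead section, round, loose, upright; 64 mm tall, tenon included (shoulder at 50). Grip its straight band, 52 across, 20 to 44 mm above its underside. Below: conical socket, mouth 29, depth 15.5 mm, in a 44 mm foot. On top: conical tenon 14 tall, 26 across at root, 16 at tip, fitting a socket with 1.5 mm play. 80 g. Point: on its axis, 32 mm above its underside; z up.
- vase_blue_mid (a point): Blue turned wood vase section, round, loose, upright; 94 mm tall, tenon included (shoulder at 80). Grip its straight band, 50 across, 32 to 62 mm above its underside. Below: conical socket, mouth 29, depth 15.5 mm, in a 44 mm foot. On top: conical tenon 14 tall, 26 across at root, 16 at tip, fitting a socket with 1.5 mm play. 110 g. Point: on its axis, 47 mm above its underside; z up.
- base_dark: Dark brown turned wood lamp base, round, 90 mm across, screwed to a green 110 mm square pad; immovable. Its flat shoulder (48 across), on which the first section's foot rests, is 36 mm above the bench; on it a conical tenon 14 tall, 26 across at root, 16 at tip. Origin: centre of the pad's underside, on the bench; z up.
- base_pale: Pale turned wood lamp base, round, 90 mm across, screwed to a green 110 mm square pad; immovable. Its flat shoulder (48 across), on which the first section's foot rests, is 36 mm above the bench; on it a conical tenon 14 tall, 26 across at root, 16 at tip. Origin: centre of the pad's underside, on the bench; z up.
- oil_jar: Amber glass jar of oil with a steel lid, 60 mm across, 90 mm tall, loose; bystander. Origin at the centre of its underside.
- sanding_block: Cork sanding block 50 x 90 x 25 mm, its length along its y, loose; bystander. Origin at the centre of its underside.
- chuck_key: Steel T-shaped chuck key lying flat, 100 mm cross bar along its y and 90 mm shank along its x, up to 20 mm thick, loose; bystander. Origin at the middle of the cross bar, on the bench.
Things that resemble listed ones, but are neither listed nor needed, are in the scene too. Leave any yellow look-alike of the part that bears bead_dark_mid alone.

How it is judged:
At the end, for the whole second after the job is handed in: Pale vase on dark base, red bead on it; dark bead on pale base, blue vase on it. Lower sections within 6 mm of the base axis and 4 mm of seated height, upper ones within 9 mm and 5 mm; all upright within 0.08 rad, at rest, released (z of vase_pale_mid in the frame of base_dark between 0.079 and 0.087 m and z of bead_red_mid in the frame of base_dark between 0.143 and 0.153 m and horizontal distance between vase_pale_mid and base_dark below 0.006 m and horizontal distance between bead_red_mid and base_dark below 0.009 m and angle between each of vase_pale_mid, bead_red_mid, bead_dark_mid, vase_blue_mid's own z axis and vertical below 0.08 rad and linear speed of each of vase_pale, bead_red, bead_dark, vase_blue below 0.01 m/s and contact force between the fingers and vase_pale below 0.1 N and contact force between the fingers and bead_red below 0.1 N and z of bead_dark_mid in the frame of base_pale between 0.064 and 0.072 m and z of vase_blue_mid in the frame of base_pale between 0.128 and 0.138 m and horizontal distance between bead_dark_mid and base_pale below 0.006 m and horizontal distance between vase_blue_mid and base_pale below 0.009 m and contact force between the fingers and bead_dark below 0.1 N and contact force between the fingers and vase_blue below 0.1 N); the robot touches nothing.
It fails at once if a turned section is tipped over (beyond about 50 degrees) (angle between any of vase_pale_mid, bead_red_mid, bead_dark_mid, vase_blue_mid's own z axis and vertical above 0.9 rad).
It fails at once if a bystander (oil jar, sanding block, chuck key) is moved by more than 25 mm (distance of any of oil_jar, sanding_block, chuck_key from where it was at the start of the episode above 0.025 m).
It also fails if it takes over 128 s, if anything falls off the work surface, if the arm or the gripper's body presses on something with over 40 N, if the wrist force passes 120 N, or if a joint passes its speed limit or range.

## Working session

There is one attempt and no reset: what is moved stays moved. The work goes in short steps, Python scripts to look and compute and a tool call to move; the robot and the scene stay as the last step left them, time stands still between calls to the robot, and variables do not carry over. Pictures are saved under pics/ and viewed, and the job is handed in when it is done.

Besides the shell and the picture viewer there is one more tool, called after "Call:" as a command line: name --argument value ..., lists and objects as JSON in quotes. drive_tool: Moves the arm, as the interface text tells. Shifts and turns lie within -1 to 1; 1 stands for 2.5 cm of shift or 6 degrees of turn. Its arguments: {"type":"object","properties":{"plan":{"type":"array","items":{"type":"array","items":{"type":"array","items":{"type":"number","minimum":-1,"maximum":1}}}},"grip":{"type":"number"},"force":{"type":"number"}},"required":["plan"]}

```bash
ls; mkdir -p pics; python3 - <<'E'
from rig import robot,camera,camera_model
import cv2,numpy as np
print(robot.get_obs())
for n in ["scene","top","wrist"]:
    im=camera(n); cv2.imwrite(f"pics/{n}0.png",im[:,:,::-1]); m=camera_model(n)
    print(n,{k:np.round(v,4).tolist() for k,v in m.items()})
E
```

```text
pics
{'time': 0.0, 'q': array([ 1.12251122e+00,  5.28455871e-01,  1.43387861e+00, -2.38029036e-05,
        1.18139916e+00, -1.78510127e-01]), 'joint_velocities': array([-0.00191455,  0.00073758, -0.00093364, -0.00042552, -0.00121858,
       -0.00182048]), 'joint_torque': array([-2.81178473e-04, -4.40039885e+01, -1.76592278e+01,  6.31993543e-02,
        5.81317884e-02, -1.44913092e-04]), 'position': array([0.16640324, 0.60209051, 0.40378508]), 'tool_rot': array([ 1.34474260e-01,  9.90916509e-01, -1.02174579e-03, -3.19556020e-04]), 'ft_force': array([ 0.72344604,  0.13037502, -0.51370548]), 'moment': array([ 0.0404827 , -0.01215062,  0.01885849]), 'grip_width': 0.08709613421059395}
scene {'K': [[516.0806, 0.0, 325.008], [0.0, 516.0806, 242.7641], [0.0, 0.0, 1.0]], 'k1': 0.0098, 'world_to_cam': [[-0.1933, 0.9811, 0.0098, 0.1116], [-0.7508, -0.1543, 0.6422, 0.3891], [0.6316, 0.1168, 0.7665, -1.5545], [0.0, 0.0, 0.0, 1.0]]}
top {'K': [[549.7178, 0.0, 324.4962], [0.0, 549.7178, 230.4137], [0.0, 0.0, 1.0]], 'k1': 0.0127, 'world_to_cam': [[-0.009, -0.9994, -0.0333, 0.0075], [0.9925, -0.013, 0.1212, -0.5544], [-0.1215, -0.032, 0.9921, -1.0211], [0.0, 0.0, 0.0, 1.0]]}
wrist {'K': [[358.7925, 0.0, 314.8864], [0.0, 358.7925, 238.9745], [0.0, 0.0, 1.0]], 'k1': -0.0737, 'tool_from_camera': [[0.0004, 0.9633, 0.2685, 0.0737], [1.0, -0.0006, 0.0005, -0.0006], [0.0007, 0.2685, -0.9633, 0.02], [0.0, 0.0, 0.0, 1.0]]}
```

View pics/scene0.png

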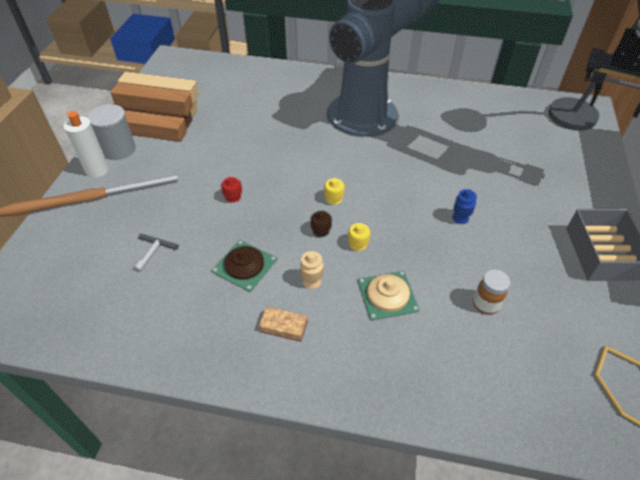

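View pics/top0.png

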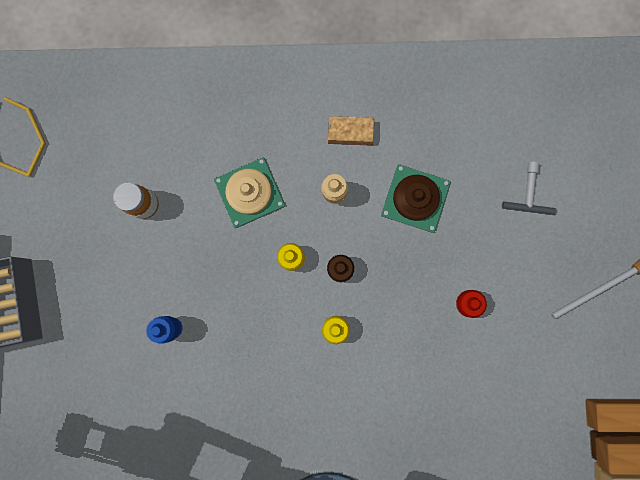

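View pics/wrist0.png

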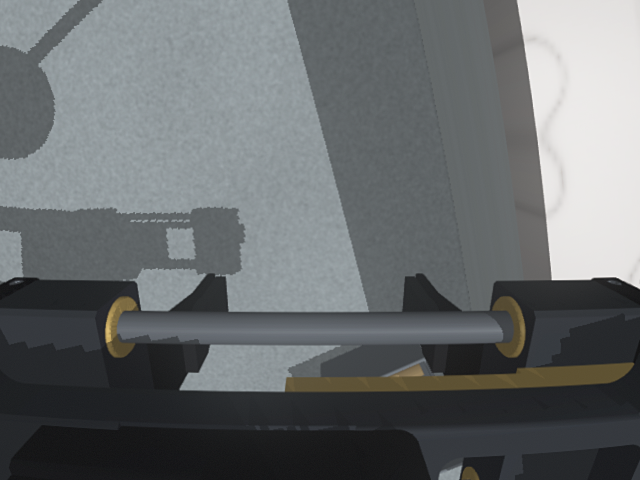

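The scene shows these candidates in the top view:
- Dark base at (417,197) and pale base at (248,190).
- Pale vase at (334,187) and dark bead at (341,268).
- Red bead at (472,303) and blue vase at (163,329).
- Yellow look-alikes at (290,256) and (336,330), which I won't touch.

Next I'll enlarge.

```bash
python3 - <<'E'
import cv2,numpy as np
t=cv2.imread("pics/top0.png"); s=cv2.imread("pics/scene0.png")
def crop(im,c,w=24):
    x,y=c; return cv2.resize(im[y-w:y+w,x-w:x+w],(260,260),interpolation=cv2.INTER_CUBIC)
def grid(im,cs,w,name):
    out=[]
    for c in cs:
        k=crop(im,c,w); f=260/(2*w)
        for j in range(-w,w,8):
            p=int((j+w)*f); cv2.line(k,(p,0),(p,5),(255,255,255),1); cv2.line(k,(0,p),(5,p),(255,255,255),1)
        cv2.putText(k,str((c[0]-w,c[1]-w)),(8,254),0,.5,(255,255,255),1); out.append(k)
    cv2.imwrite(name,np.vstack([np.hstack(out[:3]),np.hstack(out[3:])]))
grid(t,[(417,197),(248,190),(334,187),(341,268),(472,303),(163,329)],24,"pics/tc.png")
grid(s,[(244,262),(388,292),(312,268),(321,222),(232,189),(464,205)],24,"pics/sc.png")
E
```

```text
(no output)
```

View pics/tc.png

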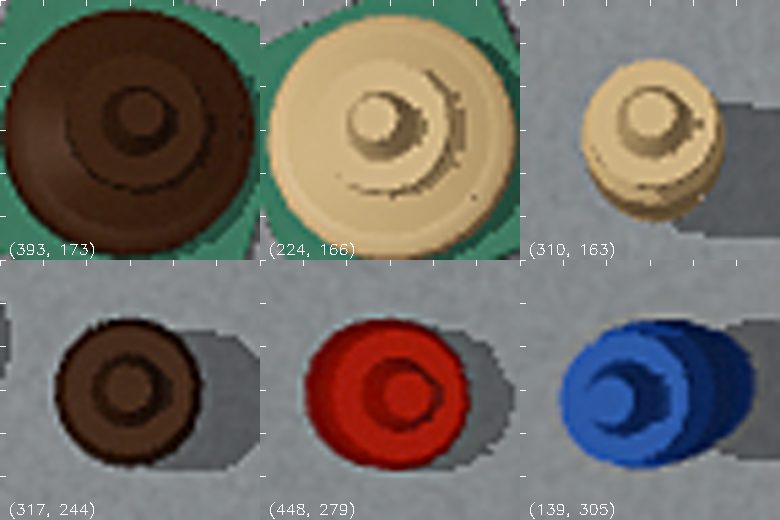

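View pics/sc.png

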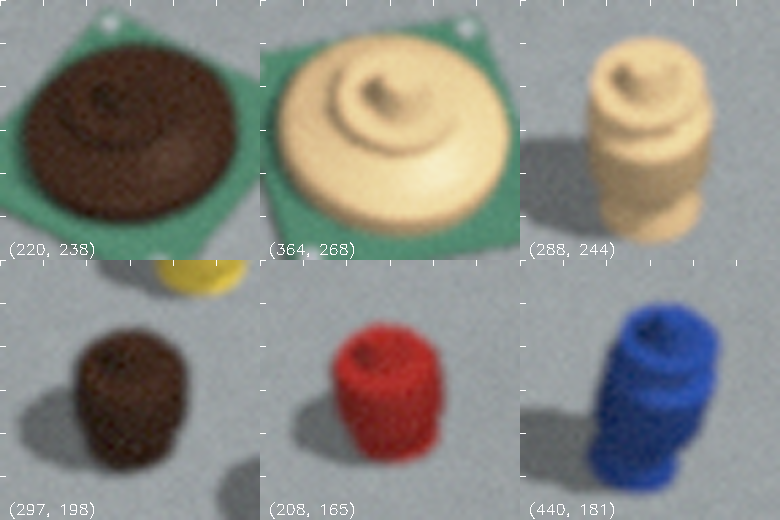

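```bash
cat > h.py <<'E'
import numpy as np,cv2
from rig import robot,camera,camera_model
from scipy.spatial.transform import Rotation as R
def ray(m,uv):
    K=m["K"]; d=np.array([(uv[0]-K[0,2])/K[0,0],(uv[1]-K[1,2])/K[1,1]]); s=d.copy()
    for _ in range(20): s=d/(1+m["k1"]*(s@s))
    return np.array([s[0],-s[1],-1.])
def c2w(n,m,obs=None):
    if n!="wrist": return np.linalg.inv(m["world_to_cam"])
    o=obs; T=np.eye(4); T[:3,:3]=R.from_quat(o["tool_rot"]).as_matrix(); T[:3,3]=o["position"]
    return T@m["tool_from_camera"]
def onz(n,uv,z,obs=None):
    m=camera_model(n); m={k:np.array(v) for k,v in m.items()}; T=c2w(n,m,obs)
    d=T[:3,:3]@ray(m,uv); o=T[:3,3]; return o+d*(z-o[2])/d[2]
def proj(n,p,obs=None):
    m=camera_model(n); m={k:np.array(v) for k,v in m.items()}; T=np.linalg.inv(c2w(n,m,obs))
    c=T[:3,:3]@np.array(p)+T[:3,3]; s=np.array([c[0],-c[1]])/-c[2]; s=s*(1+m["k1"]*(s@s)); K=m["K"]
    return np.array([K[0,0]*s[0]+K[0,2],K[1,1]*s[1]+K[1,2]])
E
python3 - <<'E'
from h import *
P=dict(bd=((418.8,194.2),.05,.036),bp=((245.2,187.8),.05,.036),vp=((334.6,183.9),.094,.08),dk=((341,267.3),.064,.05),rd=((475.9,304.1),.064,.05),bl=((156.2,330.3),.094,.08))
for k,(uv,z,zs) in P.items():
    p=onz("top",(uv[0]-.5,uv[1]-.5),z); print(k,p.round(4),"reach",np.hypot(*p[:2]).round(3),"scene",proj("scene",p).round(1))
for n,uv in dict(jar=(130,195),block=(351,130),keybar=(528,208),keytip=(534,165),y1=(290,256),y2=(336,330)).items(): print(n,onz("top",uv,0.07 if n[0] in'yj' else 0.02).round(3))
E
```

```text
bd [ 0.6202 -0.1775  0.05  ] reach 0.645 scene [243.  250.4]
bp [0.6377 0.1531 0.05  ] reach 0.656 scene [390.5 281. ]
vp [ 0.6334 -0.0189  0.094 ] reach 0.634 scene [311.5 253.8]
dk [ 0.4827 -0.0286  0.064 ] reach 0.484 scene [321.1 211.8]
rd [ 0.4133 -0.2725  0.064 ] reach 0.495 scene [229.9 177.3]
bl [0.3723 0.3025 0.094 ] reach 0.48 scene [468.8 190.2]
jar [0.622 0.367 0.07 ]
block [ 0.756 -0.053  0.02 ]
keybar [ 0.595 -0.391  0.02 ]
keytip [ 0.679 -0.407  0.02 ]
y1 [0.503 0.064 0.07 ]
y2 [ 0.368 -0.019  0.07 ]
```

Call:
drive_tool --plan '[[[0.7,-1,0,0,0,0.4],[0.7,-1,0,0,0,0.4],[0.7,-1,0,0,0,0.4],[0.7,-1,0,0,0,0.4],[0.7,-1,0,0,0,0.4],[0.7,-1,0,0,0,0.57],[0.7,-1,0,0,0,0],[0.7,-1,0,0,0,0]]]' --grip 0

```text
time: 1.15
position: [0.3069, 0.4015, 0.4046]
tool_rot: [0.0, 1.0, -0.0, -0.0]
ft_force: [0.9, 0.2, -0.0]
grip_width: 0.087
```

Call:
drive_tool --plan '[[[1,-1,0,0,0,0],[1,-1,0,0,0,0],[1,-1,0,0,0,0],[1,-1,0,0,0,0],[1,-1,0,0,0,0],[1,-1,0,0,0,0],[1,-1,0,0,0,0],[1,-1,0,0,0,0]]]'

```text
time: 2.15
position: [0.5072, 0.2014, 0.4045]
tool_rot: [0.0, 1.0, -0.0, -0.0]
ft_force: [0.8, -0.3, -0.4]
grip_width: 0.0868
```

Call:
drive_tool --plan '[[[1,-1,-0.5,0,0,0],[1,-1,-0.5,0,0,0],[1,0,0,0,0,0],[1,0,0,0,0,0],[0.8,0,0,0,0,0],[0,0,0,0,0,0],[0,0,0,0,0,0]]]'

```text
time: 3.02
position: [0.6256, 0.1525, 0.3792]
tool_rot: [0.0, 1.0, -0.0, -0.001]
ft_force: [0.5, -0.0, -0.1]
grip_width: 0.0869
```

```bash
cat > look.py <<'E'
import sys
from h import *
n=sys.argv[1]; cam=sys.argv[2] if len(sys.argv)>2 else "wrist"
o=robot.get_obs(); im=camera(cam); cv2.imwrite(f"pics/{n}.png",im[:,:,::-1])
np.save(f"pics/{n}.npy",np.r_[o["position"],o["tool_rot"]])
print(round(o["time"],2),o["position"].round(4),R.from_quat(o["tool_rot"]).as_matrix().round(4).tolist(),"q",o["q"].round(2),o["grip_width"].round(4),o["ft_force"].round(2))
E
python3 look.py w1
```

```text
Traceback (most recent call last):
  File "look.py", line 6, in <module>
    print(round(o["time"],2),o["position"].round(4),R.from_quat(o["tool_rot"]).as_matrix().round(4).tolist(),"q",o["q"].round(2),o["grip_width"].round(4),o["ft_force"].round(2))
                                                                                                                                 ^^^^^^^^^^^^^^^^^^^^^
AttributeError: 'float' object has no attribute 'round'
```

View pics/w1.png

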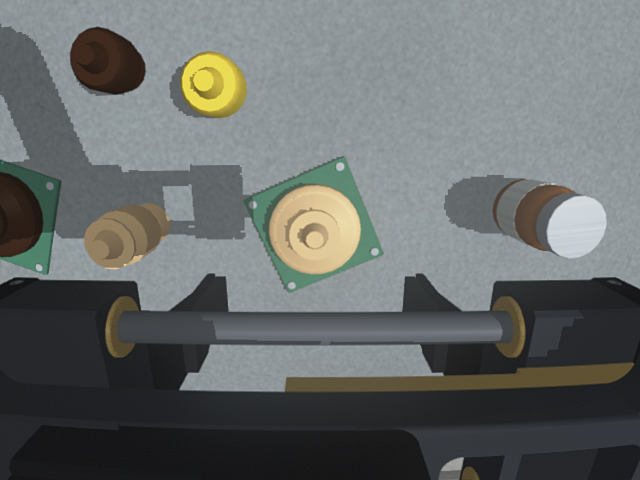

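The wrist view is centred on the pale base, with its tenon at about (315,237). The pale vase is at left, around (115,245).

```bash
sed -i 's/o\["grip_width"\].round(4)/round(o["grip_width"],4)/' look.py
cat > cr.py <<'E'
import sys,cv2
n,x,y,w=sys.argv[1],*map(int,sys.argv[2:5]); im=cv2.imread(f"pics/{n}.png")[y-w:y+w,x-w:x+w]
f=600//(2*w); k=cv2.resize(im,None,fx=f,fy=f,interpolation=cv2.INTER_CUBIC)
for j in range(0,2*w,10):
    cv2.line(k,(j*f,0),(j*f,8),(255,255,255),1); cv2.line(k,(0,j*f),(8,j*f),(255,255,255),1)
    cv2.putText(k,str(x-w+j),(j*f,20),0,.4,(255,255,255),1); cv2.putText(k,str(y-w+j),(10,j*f+4),0,.4,(255,255,255),1)
cv2.imwrite(f"pics/{n}_c{x}_{y}.png",k)
E
python3 cr.py w1 315 230 75
```

```text
(no output)
```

View pics/w1_c315_230.png

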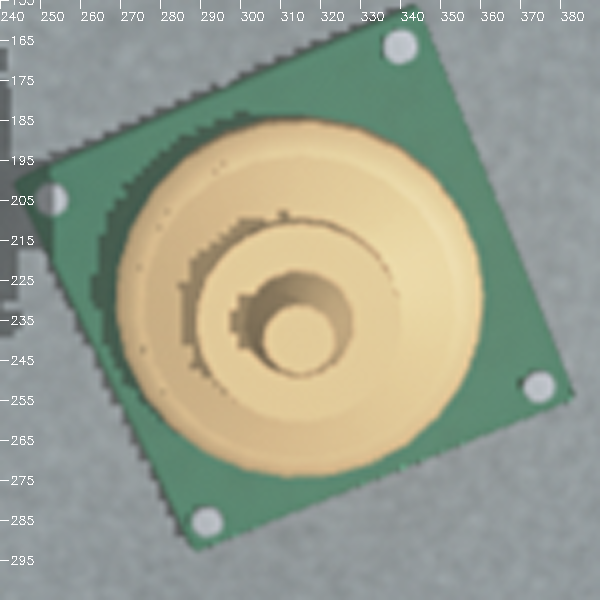

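```bash
cat > ms.py <<'E'
from h import *
def load(n):
    a=np.load(f"pics/{n}.npy"); return dict(position=a[:3],tool_rot=a[3:])
def m(n,uv,z): return onz("wrist",uv,z,load(n))
def mc(n,x,y,w,cuv,z): 
    f=600//(2*w); return m(n,(x-w+(cuv[0]+.5)/f-.5,y-w+(cuv[1]+.5)/f-.5),z)
E
python3 - <<'E'
from ms import *
print(mc("w1",315,230,75,(300,341),.05),mc("w1",315,230,75,(298,320),.036))
S=np.array([mc("w1",315,230,75,c,.008) for c in [(400,47),(52,199),(207,522),(540,386)]]);print(S.round(4),S.mean(0))
print(load("w1"))
E
```

```text
[0.6380498  0.15152251 0.05      ] [0.63687387 0.15103867 0.036     ]
[[0.5761 0.1756 0.008 ]
 [0.6132 0.0899 0.008 ]
 [0.6993 0.1269 0.008 ]
 [0.6618 0.2131 0.008 ]] [0.63759619 0.15139838 0.008     ]
{'position': array([0.62563911, 0.15246189, 0.37923132]), 'tool_rot': array([ 2.47325000e-04,  9.99999345e-01, -4.49028416e-05, -1.11678686e-03])}
```

Call:
drive_tool --plan '[[[0,-1,0,0,0,0],[0,-1,0,0,0,0],[0,-1,0,0,0,0],[0,-1,0,0,0,0],[0,-1,0,0,0,0],[0,-1,0,0,0,0],[0,-0.8,0,0,0,0],[0,0,0,0,0,0]]]'

```text
time: 4.08
position: [0.6262, -0.0187, 0.3799]
tool_rot: [0.001, 1.0, 0.0, -0.0]
ft_force: [-1.0, -0.1, 0.1]
grip_width: 0.0871
```

```bash
python3 look.py w2
```

```text
4.08 [ 0.6262 -0.0187  0.3799] [[-1.0, 0.0027, -0.0001], [0.0027, 1.0, 0.0001], [0.0001, 0.0001, -1.0]] q [-0.21  0.56  1.45  0.    1.13 -1.78] 0.0871 [-0.99 -0.15  0.14]
```

View pics/w2.png

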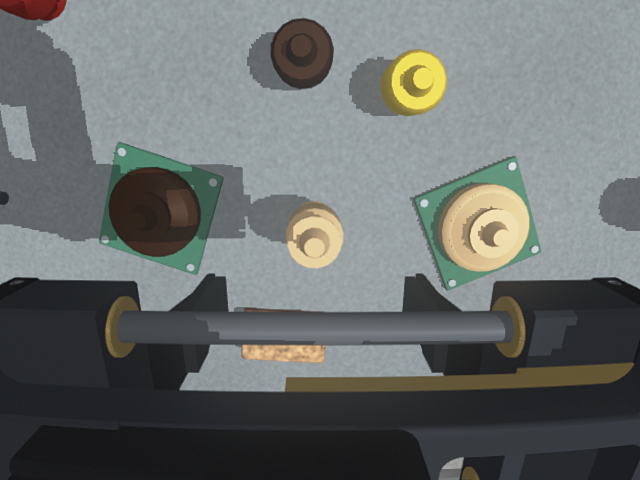

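Call:
drive_tool --plan '[[[0,-1,0,0,0,0],[0,-1,0,0,0,0],[0,-1,0,0,0,0],[0,-1,0,0,0,0],[-0.2,-1,0,0,0,0],[-0.2,-1,0,0,0,0],[0,0,0,0,0,0],[0,0,0,0,0,0]]]'

```text
time: 5.12
position: [0.6166, -0.1663, 0.3796]
tool_rot: [-0.0, 1.0, 0.001, -0.0]
ft_force: [-0.9, 1.0, -0.1]
grip_width: 0.0868
```

```bash
python3 look.py w3; python3 cr.py w3 315 230 75;  python3 cr.py w2 315 230 75
```

```text
5.12 [ 0.6166 -0.1663  0.3796] [[-1.0, -0.0001, -0.0003], [-0.0001, 1.0, 0.0011], [0.0003, 0.0011, -1.0]] q [-0.44  0.57  1.42  0.    1.15 -2.01] 0.0868 [-0.85  1.   -0.09]
```

View pics/w3_c315_230.png

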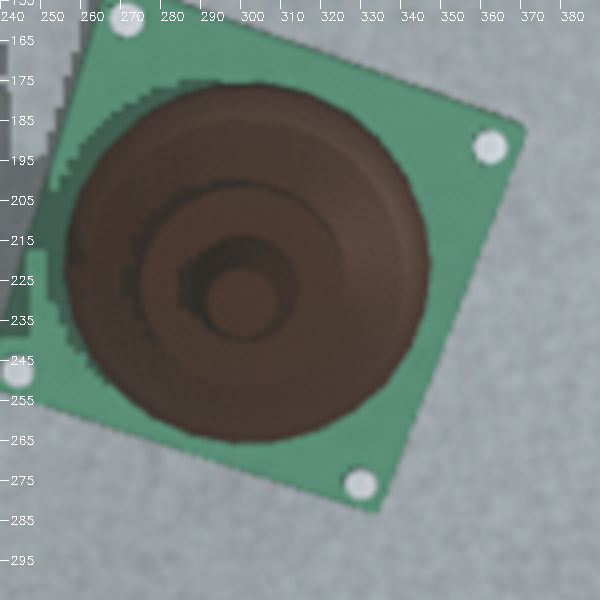

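View pics/w2_c315_230.png

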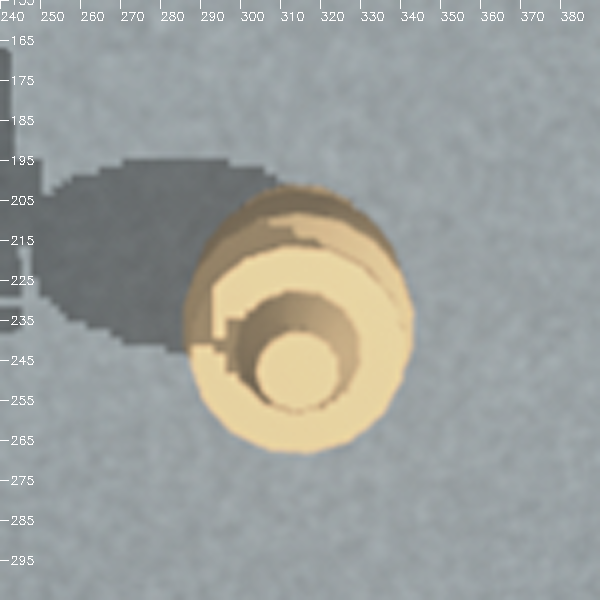

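```bash
python3 - <<'E'
from ms import *
g=lambda n,c,z:mc(n,315,230,75,c,z).round(4)
print(g("w3",(242,304),.05),g("w3",(242,284),.036))
S=np.array([g("w3",c,.008) for c in [(128,20),(490,147),(18,373),(360,485)]]);print(S.mean(0))
print(g("w2",(298,370),.094),g("w2",(301,349),.08))
E
```

```text
[ 0.6213 -0.1797  0.05  ] [ 0.62   -0.1803  0.036 ]
[ 0.6211 -0.1797  0.008 ]
[ 0.633  -0.0199  0.094 ] [ 0.6328 -0.0193  0.08  ]
```

Call:
drive_tool --plan '[[[0.33,1,0,0,0,0],[0.33,1,0,0,0,0],[0,1,0,0,0,0],[0,1,0,0,0,0],[0,1,-0.4,0,0,0],[0,0.9,-0.6,0,0,0],[0,0,-1,0,0,0],[0,0,0,0,0,0]]]'

```text
time: 6.18
position: [0.6319, -0.0188, 0.3272]
tool_rot: [-0.0, 1.0, 0.001, -0.003]
ft_force: [0.4, 0.3, -0.2]
grip_width: 0.0869
```

Call:
drive_tool --plan '[[[0,0,0,0,0,0]]]'

```text
time: 6.3
position: [0.6332, -0.0199, 0.3299]
tool_rot: [0.0, 1.0, -0.0, 0.0]
ft_force: [0.0, -0.0, -0.6]
grip_width: 0.087
```

```bash
python3 look.py w4;python3 -c "
from h import *
o=robot.get_obs();print(o['position'])"
```

```text
6.3 [ 0.6332 -0.0199  0.3299] [[-1.0, 0.0006, 0.0003], [0.0006, 1.0, -0.0001], [-0.0003, -0.0001, -1.0]] q [-0.21  0.63  1.48 -0.    1.04 -1.78] 0.087 [ 0.03 -0.   -0.61]
[ 0.63340091 -0.02020384  0.33045272]
```

Call:
drive_tool --plan '[[[0,0,-1,0,0,0],[0,0,-1,0,0,0],[0,0,-1,0,0,0],[0,0,-1,0,0,0],[0,0,-0.5,0,0,0],[0,0,-0.2,0,0,0],[0,0,0,0,0,0],[0,0,0,0,0,0]]]'

```text
time: 7.35
position: [0.6335, -0.0202, 0.2133]
tool_rot: [0.0, 1.0, -0.0, 0.001]
ft_force: [1.1, -0.1, 0.2]
grip_width: 0.0866
```

Call:
drive_tool --plan '[[[0,0,0,0,0,0],[0,0,0,0,0,0],[0,0,0,0,0,0],[0,0,0,0,0,0],[0,0,0,0,0,0],[0,0,0,0,0,0]]]' --grip 1 --force 20

```text
time: 8.1
position: [0.633, -0.0201, 0.2123]
tool_rot: [0.0, 1.0, 0.0, -0.0]
ft_force: [-0.2, 0.3, 0.3]
grip_width: 0.0486
```

Call:
drive_tool --plan '[[[0,0,1,0,0,0],[0,0,1,0,0,0],[0,0,1,0,0,0],[-0.24,-0.5,0.4,0,0,0],[-0.24,-1,0,0,0,0],[0,-1,0,0,0,0],[0,-1,0,0,0,0],[0,-1,0,0,0,0]]]'

```text
time: 9.1
position: [0.6203, -0.1342, 0.2965]
tool_rot: [0.001, 1.0, 0.0, -0.001]
ft_force: [0.2, 0.0, -0.1]
grip_width: 0.0494
```

Call:
drive_tool --plan '[[[0,-1,0,0,0,0],[0,-0.6,0,0,0,0],[0,-0.28,0,0,0,0],[0,0,-0.5,0,0,0],[0,0,-0.5,0,0,0],[0,0,0,0,0,0],[0,0,0,0,0,0]]]'

```text
time: 9.98
position: [0.6212, -0.1791, 0.2719]
tool_rot: [-0.0, 1.0, 0.0, -0.0]
ft_force: [-0.6, 0.3, -0.6]
grip_width: 0.0494
```

```bash
python3 look.py w5;  python3 look.py t5 top; python3 look.py s5 scene
```

```text
9.97 [ 0.6212 -0.1791  0.2719] [[-1.0, -0.0002, -0.0005], [-0.0002, 1.0, 0.0003], [0.0005, 0.0003, -1.0]] q [-0.45  0.72  1.48  0.    0.94 -2.02] 0.0494 [-0.55  0.32 -0.63]
10.03 [ 0.6213 -0.1792  0.2723] [[-1.0, -0.0, 0.0002], [-0.0, 1.0, -0.0001], [-0.0002, -0.0001, -1.0]] q [-0.45  0.72  1.48  0.    0.94 -2.02] 0.0492 [ 0.3  -0.27 -1.46]
10.07 [ 0.6213 -0.1794  0.2725] [[-1.0, 0.0002, 0.0007], [0.0002, 1.0, -0.0003], [-0.0007, -0.0003, -1.0]] q [-0.45  0.72  1.48  0.    0.94 -2.02] 0.0492 [ 0.39  0.21 -0.12]
```

View pics/w5.png

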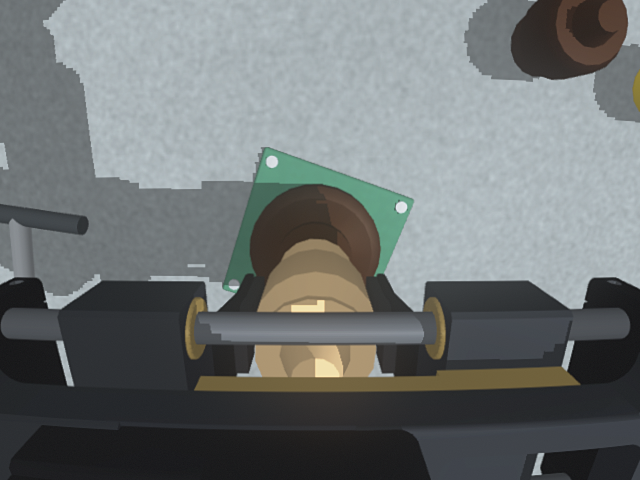

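View pics/s5.png

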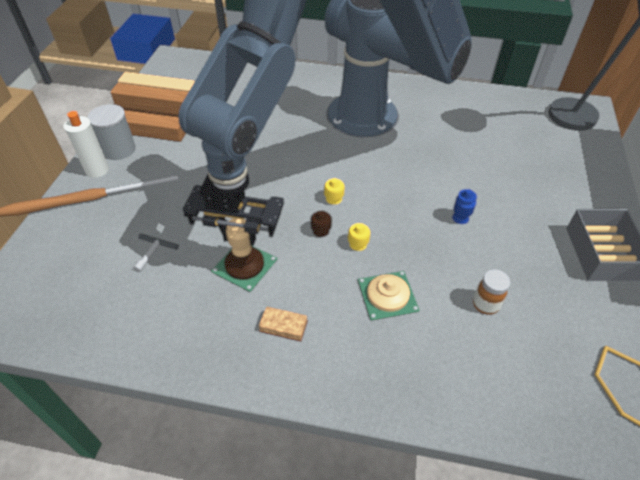

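Call:
drive_tool --plan '[[[0,0,-0.3,0,0,0],[0,0,-0.25,0,0,0],[0,0,-0.2,0,0,0],[0,0,-0.15,0,0,0],[0,0,-0.06,0,0,0],[0,0,0,0,0,0],[0,0,0,0,0,0]]]'

```text
time: 11.0
position: [0.6211, -0.1797, 0.2483]
tool_rot: [0.0, 1.0, -0.0, 0.0]
ft_force: [0.4, 0.5, -0.8]
grip_width: 0.0492
```

Call:
drive_tool --plan '[[[0,0,-0.04,0,0,0],[0,0,-0.04,0,0,0],[0,0,0,0,0,0],[0,0,0,0,0,0]]]'

```text
time: 11.5
position: [0.6211, -0.1796, 0.2482]
tool_rot: [0.0, 1.0, -0.0, 0.0]
ft_force: [-2.5, 0.6, 9.0]
grip_width: 0.0494
```

Call:
drive_tool --plan '[[[0,0,0.06,0,0,0],[0,0,0,0,0,0],[0,0,0,0,0,0],[0,0,0,0,0,0],[0,0,0,0,0,0]]]' --grip 0

```text
time: 12.12
position: [0.621, -0.1796, 0.2475]
tool_rot: [0.0, 1.0, 0.0, -0.0]
ft_force: [0.8, -0.5, -0.1]
grip_width: 0.0853
```

Call:
drive_tool --plan '[[[0,0,0.6,0,0,0],[0,0,1,0,0,0],[0,0,1,0,0,0],[0,0,1,0,0,0],[-0.2,0,1,0,0,0],[-0.3,0,0.6,0,0,0],[0,0,0,0,0,0],[0,0,0,0,0,0]]]'

```text
time: 13.12
position: [0.6082, -0.1795, 0.3771]
tool_rot: [0.0, 1.0, 0.0, -0.001]
ft_force: [-0.3, 0.5, 0.5]
grip_width: 0.0871
```

```bash
python3 look.py w6; python3 look.py s6 scene; python3 cr.py w6 315 230 75; python3 cr.py s6 244 240 60
```

```text
13.12 [ 0.6082 -0.1795  0.3771] [[-1.0, 0.0008, -0.0011], [0.0008, 1.0, 0.0006], [0.0011, 0.0006, -1.0]] q [-0.46  0.57  1.44  0.    1.14 -2.03] 0.0871 [-0.31  0.46  0.54]
13.18 [ 0.6083 -0.1795  0.3767] [[-1.0, 0.0008, -0.0017], [0.0008, 1.0, 0.0009], [0.0017, 0.0009, -1.0]] q [-0.46  0.57  1.44  0.    1.14 -2.03] 0.0871 [-0.06 -0.05  0.79]
```

View pics/w6_c315_230.png

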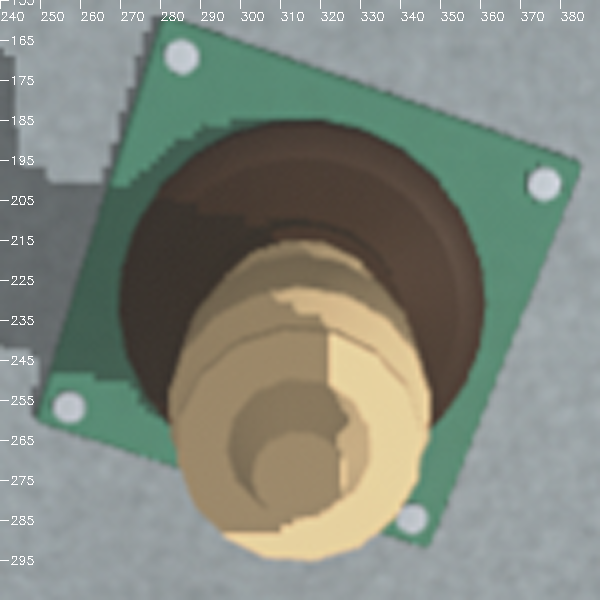

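View pics/s6_c244_240.png

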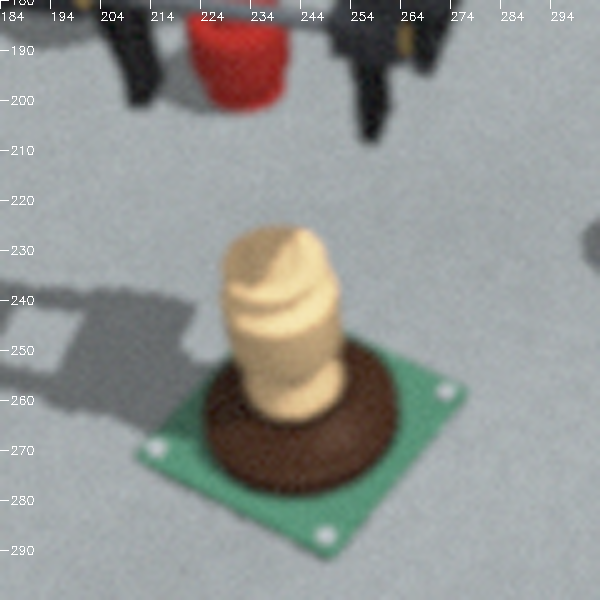

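```bash
python3 - <<'E'
from ms import *
g=lambda n,c,z:mc(n,315,230,75,c,z).round(4)
print(g("w6",(294,470),.130),g("w6",(300,447),.116))
print(load("w6")["position"])
E
```

```text
[ 0.6206 -0.1812  0.13  ] [ 0.6215 -0.1802  0.116 ]
[ 0.60823424 -0.17950476  0.3770942 ]
```

Call:
drive_tool --plan '[[[-1,-0.4,0,0,0,0],[-1,-0.5,0,0,0,0],[-1,-0.5,0,0,0,0],[-1,-0.5,0,0,0,0],[-1,-0.5,0,0,0,0],[-1,-0.5,-0.3,0,0,0],[-1,-0.4,-0.4,0,0,0],[-1,-0.4,-0.4,0,0,0]]]'

```text
time: 14.22
position: [0.4078, -0.2724, 0.3493]
tool_rot: [0.0, 1.0, 0.0, -0.0]
ft_force: [-0.4, 0.1, -0.7]
grip_width: 0.0864
```

Call:
drive_tool --plan '[[[0,0,0,0,0,0],[0,0,0,0,0,0]]]'

```text
time: 14.48
position: [0.4092, -0.2723, 0.3501]
tool_rot: [0.0, 1.0, -0.0, 0.0]
ft_force: [-0.0, -0.0, -0.6]
grip_width: 0.0869
```

```bash
python3 look.py w7; python3 cr.py w7 315 230 75
```

```text
14.47 [ 0.4092 -0.2723  0.3501] [[-1.0, 0.001, 0.0006], [0.001, 1.0, -0.0], [-0.0006, -0.0, -1.0]] q [-0.82  0.43  1.82  0.    0.89 -2.39] 0.0869 [-0.03 -0.05 -0.6 ]
```

View pics/w7_c315_230.png

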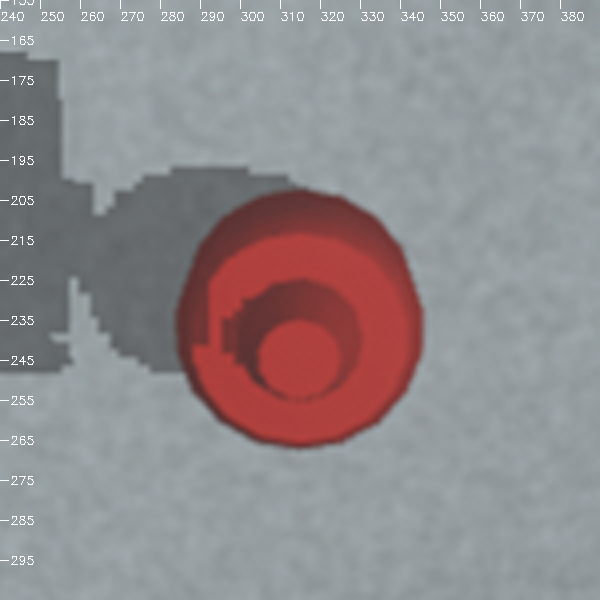

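```bash
python3 - <<'E'
from ms import *
g=lambda n,c,z:mc(n,315,230,75,c,z).round(4)
print(g("w7",(299,360),.064),g("w7",(301,340),.05)); print(robot.get_obs()["position"])
E
```

```text
[ 0.4142 -0.2734  0.064 ] [ 0.4141 -0.273   0.05  ]
[ 0.40939533 -0.27224409  0.35035446]
```

Call:
drive_tool --plan '[[[0.19,-0.04,-1,0,0,0],[0,0,-1,0,0,0],[0,0,-1,0,0,0],[0,0,-1,0,0,0],[0,0,-1,0,0,0],[0,0,-0.7,0,0,0],[0,0,-0.4,0,0,0],[0,0,0,0,0,0]]]'

```text
time: 15.52
position: [0.4138, -0.2729, 0.1974]
tool_rot: [-0.0, 1.0, 0.0, -0.0]
ft_force: [-0.4, -0.3, 0.2]
grip_width: 0.0873
```

Call:
drive_tool --plan '[[[0,0,0,0,0,0],[0,0,0,0,0,0],[0,0,0,0,0,0],[0,0,0,0,0,0],[0,0,0,0,0,0],[0,0,0,0,0,0]]]' --grip 1 --force 20

```text
time: 16.27
position: [0.4133, -0.2732, 0.198]
tool_rot: [0.0, 1.0, -0.0, 0.0]
ft_force: [0.1, 1.0, 3.3]
grip_width: 0.0512
```

Call:
drive_tool --plan '[[[0,0,1,0,0,0],[0,0,1,0,0,0],[0,0,1,0,0,0],[0,0,1,0,0,0],[0.5,0,1,0,0,0],[1,0.5,1,0,0,0],[1,0.5,0.4,0,0,0],[1,0.5,0,0,0,0]]]'

```text
time: 17.27
position: [0.5015, -0.2352, 0.3586]
tool_rot: [0.0, 1.0, -0.001, 0.001]
ft_force: [-0.2, 0.7, -1.1]
grip_width: 0.0512
```

Call:
drive_tool --plan '[[[1,0.5,0,0,0,0],[1,0.5,0,0,0,0],[1,0.5,0,0,0,0],[1,0.5,0,0,0,0],[0.6,0.24,0,0,0,0],[0.2,0,0,0,0,0],[0,0,0,0,0,0],[0,0,0,0,0,0]]]'

```text
time: 18.27
position: [0.6201, -0.1801, 0.3577]
tool_rot: [0.001, 1.0, 0.0, -0.001]
ft_force: [0.1, -0.4, -1.0]
grip_width: 0.0511
```

```bash
python3 look.py w8; python3 look.py s8 scene; python3 cr.py s8 244 220 60
```

```text
18.27 [ 0.6201 -0.1801  0.3577] [[-1.0, 0.0016, -0.001], [0.0016, 1.0, 0.0002], [0.001, 0.0002, -1.0]] q [-0.46  0.61  1.42 -0.    1.11 -2.02] 0.0511 [ 0.14 -0.44 -0.98]
18.32 [ 0.6201 -0.1801  0.3578] [[-1.0, 0.0016, -0.0007], [0.0016, 1.0, 0.0001], [0.0007, 0.0001, -1.0]] q [-0.46  0.61  1.42 -0.    1.11 -2.02] 0.0511 [ 0.64 -0.23 -0.42]
```

View pics/w8.png

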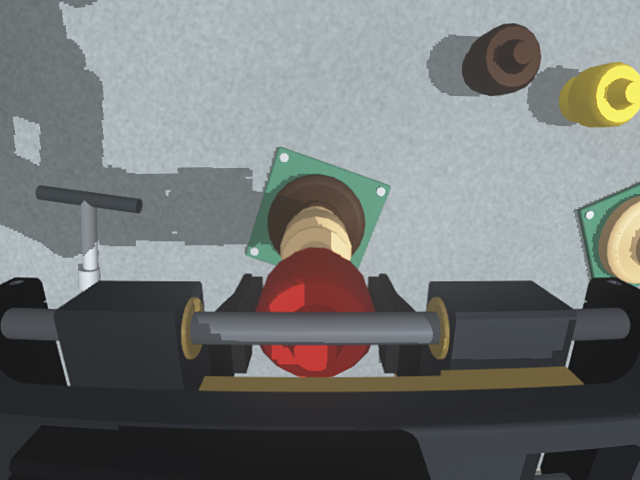

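View pics/s8_c244_220.png

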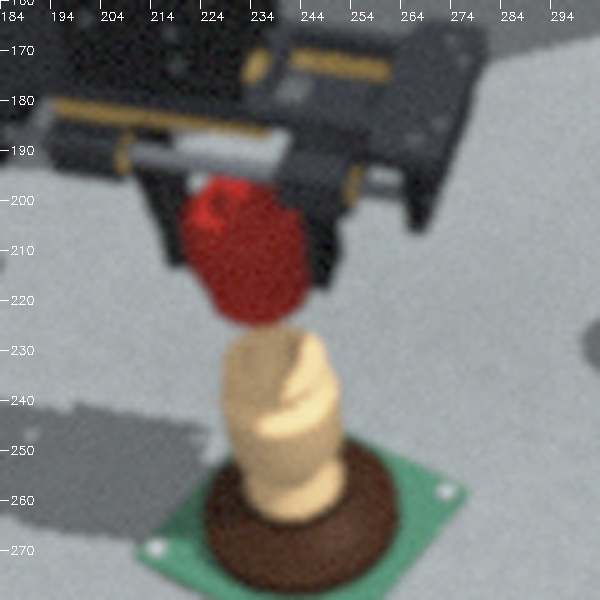

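Call:
drive_tool --plan '[[[0,0,-0.5,0,0,0],[0,0,-0.4,0,0,0],[0,0,-0.3,0,0,0],[0,0,-0.25,0,0,0],[0,0,-0.15,0,0,0],[0,0,-0.1,0,0,0],[0,0,0,0,0,0],[0,0,0,0,0,0]]]'

```text
time: 19.38
position: [0.6209, -0.1797, 0.3155]
tool_rot: [0.0, 1.0, -0.0, 0.0]
ft_force: [0.1, -0.8, -1.5]
grip_width: 0.0511
```

Call:
drive_tool --plan '[[[0,0,-0.04,0,0,0],[0,0,-0.04,0,0,0],[0,0,0,0,0,0]]]'

```text
time: 19.75
position: [0.6209, -0.1796, 0.314]
tool_rot: [0.0, 1.0, -0.0, 0.0]
ft_force: [-1.4, 1.4, 4.5]
grip_width: 0.0513
```

Contact comes at the expected seated height (0.314). One more nudge, then release.

Call:
drive_tool --plan '[[[0,0,-0.03,0,0,0],[0,0,0,0,0,0]]]'

```text
time: 20.0
position: [0.621, -0.1796, 0.314]
tool_rot: [0.0, 1.0, -0.0, 0.001]
ft_force: [-1.5, 0.1, 7.8]
grip_width: 0.0509
```

Call:
drive_tool --plan '[[[0,0,0.04,0,0,0],[0,0,0,0,0,0],[0,0,0,0,0,0],[0,0,0,0,0,0],[0,0,0,0,0,0]]]' --grip 0

```text
time: 20.62
position: [0.6208, -0.1796, 0.3133]
tool_rot: [0.0, 1.0, 0.0, -0.0]
ft_force: [0.2, -0.5, 0.3]
grip_width: 0.0856
```

Call:
drive_tool --plan '[[[0,0,0.6,0,0,0],[0,0,1,0,0,0],[0,0,1,0,0,0],[0,0,1,0,0,0],[-0.3,0,0.4,0,0,0],[0,0,0,0,0,0],[0,0,0,0,0,0]]]'

```text
time: 21.5
position: [0.6128, -0.1795, 0.4126]
tool_rot: [0.0, 1.0, 0.0, -0.001]
ft_force: [-1.1, 0.2, 0.1]
grip_width: 0.0872
```

```bash
python3 look.py w9; python3 look.py s9 scene; python3 cr.py w9 315 240 75; python3 cr.py s9 244 220 60
```

```text
21.5 [ 0.6128 -0.1795  0.4126] [[-1.0, 0.0009, -0.0016], [0.0009, 1.0, 0.0008], [0.0016, 0.0008, -1.0]] q [-0.46  0.54  1.39  0.    1.22 -2.03] 0.0872 [-1.14  0.17  0.11]
21.55 [ 0.6129 -0.1795  0.4124] [[-1.0, 0.0008, -0.002], [0.0008, 1.0, 0.001], [0.002, 0.001, -1.0]] q [-0.46  0.54  1.39  0.    1.22 -2.03] 0.0869 [ 0.08  0.36 -0.41]
```

View pics/w9_c315_240.png

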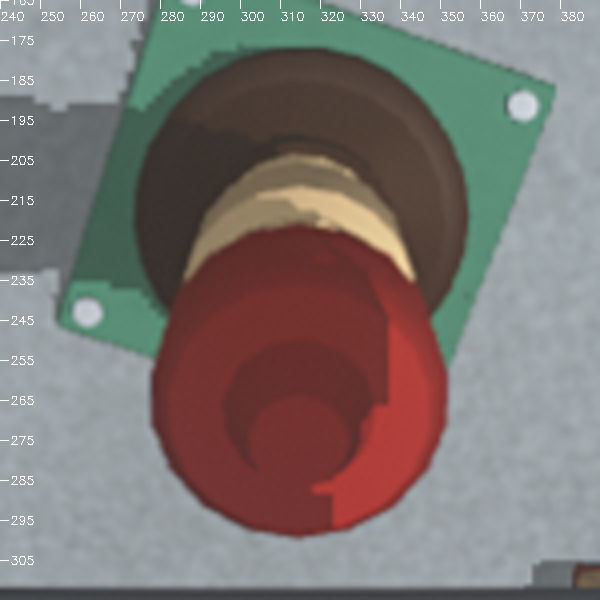

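View pics/s9_c244_220.png

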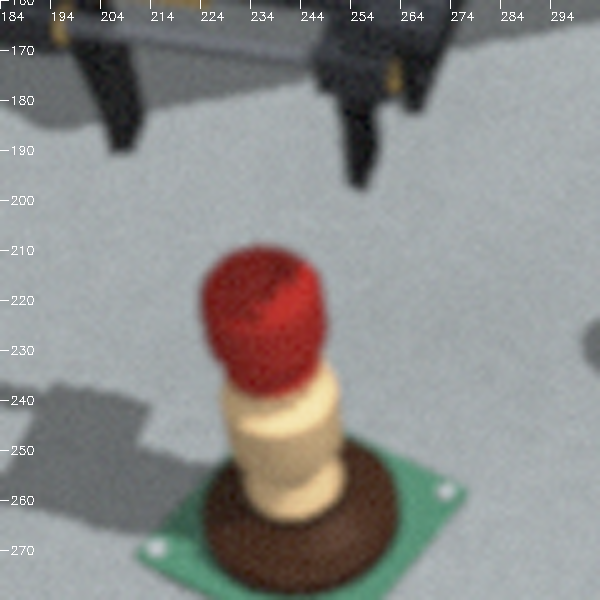

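Call:
drive_tool --plan '[[[-0.5,0.6,0,0,0,-1],[-0.6,0.7,0,0,0,-1],[-0.6,0.7,0,0,0,-1],[-0.6,0.7,0,0,0,-1],[-0.6,0.7,0,0,0,-1],[-0.6,0.7,-0.3,0,0,-1],[-0.6,0.7,-0.5,0,0,-1],[-0.6,0.7,-0.6,0,0,-1]]]'

```text
time: 22.6
position: [0.4953, -0.0416, 0.3778]
tool_rot: [0.409, 0.913, -0.0, -0.0]
ft_force: [0.7, 0.5, 0.5]
grip_width: 0.0872
```

Call:
drive_tool --plan '[[[-0.4,0.4,-0.6,0,0,-1],[-0.2,0.2,-0.5,0,0,-1],[0,0,0,0,0,0],[0,0,0,0,0,0]]]'

```text
time: 23.1
position: [0.4814, -0.0274, 0.3511]
tool_rot: [0.5, 0.866, 0.0, 0.0]
ft_force: [0.3, 0.1, -0.4]
grip_width: 0.087
```

```bash
python3 look.py w10; python3 cr.py w10 315 230 75;python3 - <<'E'
from ms import *
g=lambda n,c,z:mc(n,315,240,75,c,z).round(4)
print("red tip",g("w9",(299,442),.180), robot.get_obs()["position"])
E
```

```text
23.1 [ 0.4814 -0.0274  0.3511] [[-0.5007, 0.8656, 0.0006], [0.8656, 0.5007, -0.0003], [-0.0005, 0.0004, -1.0]] q [-0.29  0.42  1.84 -0.    0.88 -0.81] 0.087 [ 0.28  0.13 -0.39]
red tip [ 0.6224 -0.1803  0.18  ] [ 0.48143924 -0.0274588   0.35130721]
```

View pics/w10.png

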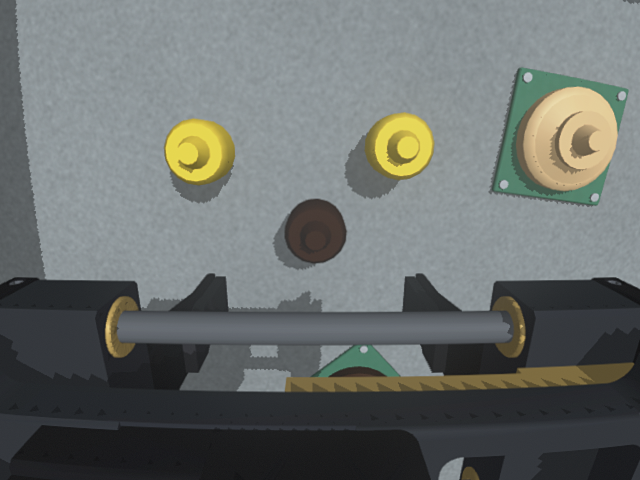

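View pics/w10_c315_230.png

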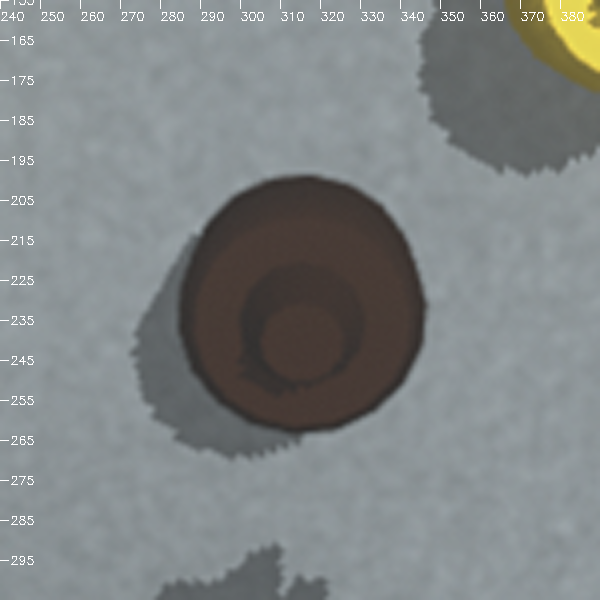

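The dark brown bead sits at (316,238), with the yellow look-alikes at (195,152) and (402,147). Only the brown one fits the description, and the jaws are clear of both yellows.

```bash
python3 - <<'E'
from ms import *
g=lambda n,c,z:mc(n,315,230,75,c,z).round(4)
print(g("w10",(302,343),.064),g("w10",(301,325),.05))
E
```

```text
[ 0.4824 -0.0299  0.064 ] [ 0.4823 -0.0302  0.05  ]
```

Call:
drive_tool --plan '[[[0.04,-0.1,-1,0,0,0],[0,0,-1,0,0,0],[0,0,-1,0,0,0],[0,0,-1,0,0,0],[0,0,-1,0,0,0],[0,0,-0.7,0,0,0],[0,0,-0.46,0,0,0],[0,0,0,0,0,0]]]'

```text
time: 24.15
position: [0.482, -0.0298, 0.1966]
tool_rot: [0.5, 0.866, -0.0, -0.0]
ft_force: [-0.6, 0.1, -0.4]
grip_width: 0.0869
```

Call:
drive_tool --plan '[[[0,0,0,0,0,0],[0,0,0,0,0,0],[0,0,0,0,0,0],[0,0,0,0,0,0],[0,0,0,0,0,0],[0,0,0,0,0,0]]]' --grip 1 --force 20

```text
time: 24.9
position: [0.4819, -0.0296, 0.1972]
tool_rot: [0.5, 0.866, 0.0, 0.0]
ft_force: [-0.2, 0.8, 3.1]
grip_width: 0.0511
```

Call:
drive_tool --plan '[[[0,0,1,0,0,0],[0,0,1,0,0,0],[0,0,1,0,0,0],[0,0,1,0,0,1],[0.6,0.7,0,0,0,1],[0.7,0.8,0,0,0,1],[0.7,0.8,0,0,0,1],[0.7,0.8,0,0,0,1]]]'

```text
time: 25.9
position: [0.5495, 0.0486, 0.2966]
tool_rot: [0.257, 0.966, -0.0, -0.001]
ft_force: [0.1, -0.1, -1.3]
grip_width: 0.0512
```

Call:
drive_tool --plan '[[[0.7,0.8,0,0,0,1],[0.7,0.8,0,0,0,1],[0.7,0.8,0,0,0,1],[0.7,0.8,0,0,0,1],[0.5,0.7,-0.4,0,0,1],[0.23,0.24,-0.6,0,0,0],[0,0,0,0,0,0],[0,0,0,0,0,0]]]'

```text
time: 26.9
position: [0.637, 0.1507, 0.2715]
tool_rot: [0.001, 1.0, -0.0, -0.001]
ft_force: [0.4, 0.1, -1.9]
grip_width: 0.0514
```

```bash
python3 look.py w11; python3 look.py s11 scene; python3 cr.py s11 388 270 60
```

```text
26.9 [0.637  0.1507 0.2715] [[-1.0, 0.002, -0.0018], [0.002, 1.0, -0.0004], [0.0018, -0.0004, -1.0]] q [ 0.06  0.73  1.46 -0.    0.96 -1.51] 0.0514 [ 0.41  0.07 -1.88]
26.95 [0.6372 0.1507 0.272 ] [[-1.0, 0.002, -0.0008], [0.002, 1.0, -0.0003], [0.0008, -0.0003, -1.0]] q [ 0.06  0.73  1.46 -0.    0.96 -1.51] 0.0513 [-0.19  0.12 -1.1 ]
```

View pics/w11.png

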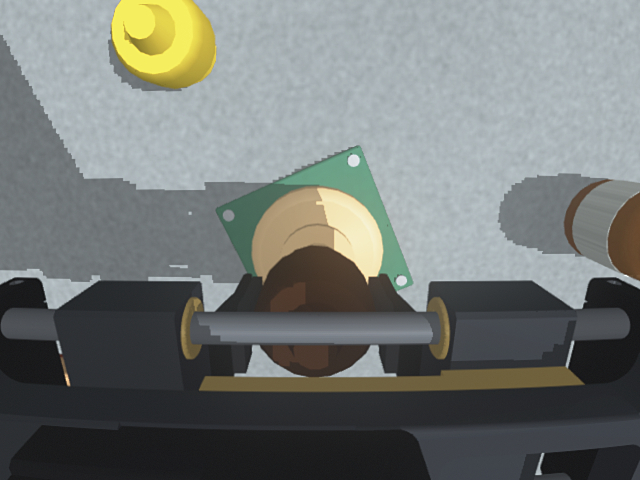

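View pics/s11_c388_270.png

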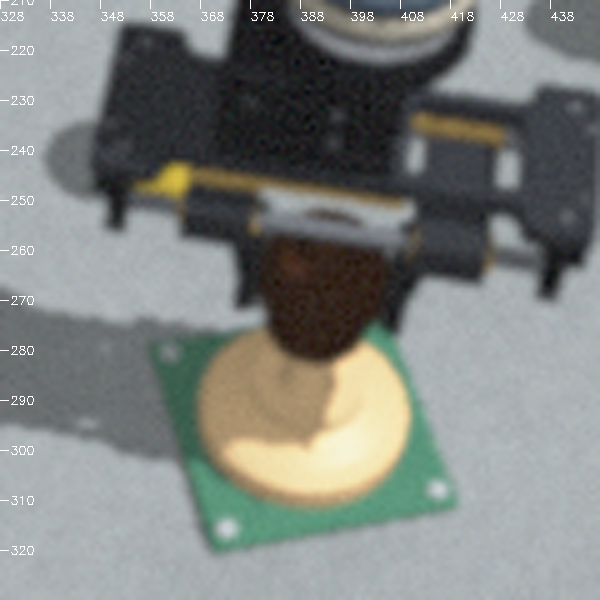

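Call:
drive_tool --plan '[[[0.02,0.02,-0.5,0,0,0],[0,0,-0.4,0,0,0],[0,0,-0.3,0,0,0],[0,0,-0.2,0,0,0],[0,0,-0.1,0,0,0],[0,0,0,0,0,0],[0,0,0,0,0,0]]]'

```text
time: 27.88
position: [0.6382, 0.1519, 0.2348]
tool_rot: [0.0, 1.0, 0.0, 0.0]
ft_force: [0.7, 0.2, -0.5]
grip_width: 0.0514
```

Call:
drive_tool --plan '[[[0,0,-0.04,0,0,0],[0,0,-0.04,0,0,0],[0,0,0,0,0,0]]]'

```text
time: 28.25
position: [0.6381, 0.1519, 0.2333]
tool_rot: [0.0, 1.0, 0.0, 0.0]
ft_force: [-1.9, -0.5, 4.2]
grip_width: 0.0513
```

Call:
drive_tool --plan '[[[0,0,-0.03,0,0,0],[0,0,0,0,0,0]]]'

```text
time: 28.5
position: [0.6382, 0.1519, 0.2332]
tool_rot: [0.0, 1.0, -0.0, 0.0]
ft_force: [-2.2, -0.3, 8.8]
grip_width: 0.0512
```

Call:
drive_tool --plan '[[[0,0,0.04,0,0,0],[0,0,0,0,0,0],[0,0,0,0,0,0],[0,0,0,0,0,0],[0,0,0,0,0,0]]]' --grip 0

```text
time: 29.12
position: [0.638, 0.1519, 0.2325]
tool_rot: [0.0, 1.0, -0.0, -0.0]
ft_force: [0.3, 1.3, 1.0]
grip_width: 0.0856
```

Call:
drive_tool --plan '[[[0,0,0.6,0,0,0],[0,0,1,0,0,0],[0,0,1,0,0,0],[0,0,1,0,0,0],[-0.2,0,1,0,0,0],[-0.3,0,0.6,0,0,0],[0,0,0,0,0,0],[0,0,0,0,0,0]]]'

```text
time: 30.12
position: [0.6252, 0.1519, 0.3621]
tool_rot: [0.0, 1.0, -0.0, -0.001]
ft_force: [0.2, 0.3, -0.7]
grip_width: 0.0872
```

```bash
python3 look.py w12; python3 look.py s12 scene; python3 cr.py w12 315 230 75; python3 cr.py s12 388 270 60
```

```text
30.12 [0.6252 0.1519 0.3621] [[-1.0, 0.0006, -0.0012], [0.0006, 1.0, -0.0001], [0.0012, -0.0001, -1.0]] q [ 0.06  0.6   1.42 -0.    1.12 -1.51] 0.0872 [ 0.19  0.27 -0.66]
30.18 [0.6253 0.1518 0.3617] [[-1.0, 0.0007, -0.0018], [0.0007, 1.0, -0.0001], [0.0018, -0.0001, -1.0]] q [ 0.06  0.6   1.42 -0.    1.12 -1.51] 0.0873 [-0.34  0.05  0.67]
```

View pics/w12_c315_230.png

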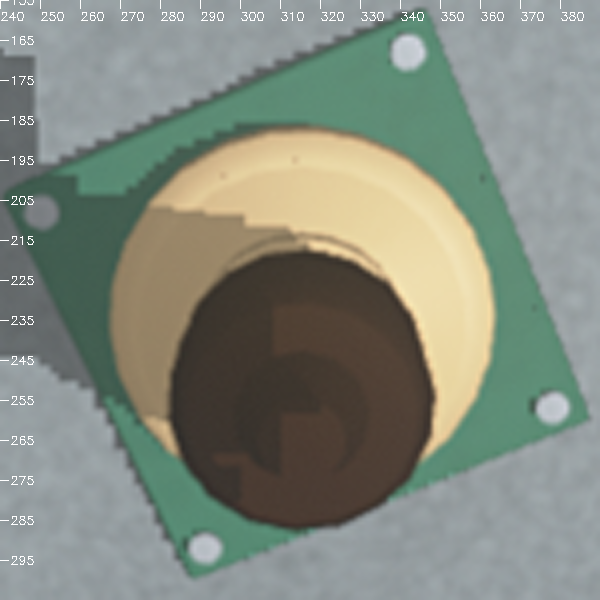

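View pics/s12_c388_270.png

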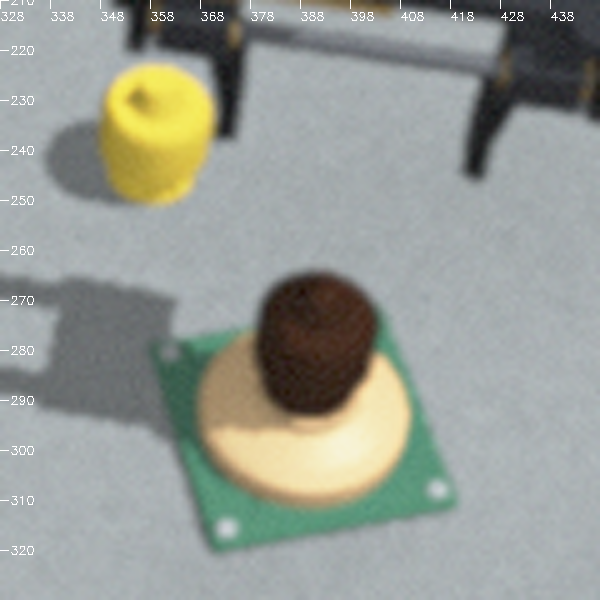

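Call:
drive_tool --plan '[[[-0.6,0.5,0.2,0,0,0],[-1,0.6,0.2,0,0,0],[-1,0.6,0.2,0,0,0],[-1,0.6,0.1,0,0,0],[-1,0.6,0,0,0,0],[-1,0.6,0,0,0,0],[-1,0.6,0,0,0,0],[-1,0.6,0,0,0,0]]]'

```text
time: 31.22
position: [0.4335, 0.2702, 0.3802]
tool_rot: [0.0, 1.0, 0.0, -0.001]
ft_force: [-0.6, -0.5, 0.3]
grip_width: 0.0869
```

Call:
drive_tool --plan '[[[-1,0.6,0,0,0,0],[-1,0.5,0,0,0,0],[-0.6,0.2,0,0,0,0],[0,0,0,0,0,0],[0,0,0,0,0,0]]]'

```text
time: 31.85
position: [0.3712, 0.3019, 0.3804]
tool_rot: [0.0, 1.0, 0.0, 0.001]
ft_force: [0.6, 0.5, -0.4]
grip_width: 0.087
```

```bash
python3 look.py w13; python3 cr.py w13 315 230 75;python3 - <<'E'
from ms import *
g=lambda n,c,z:mc(n,315,230,75,c,z).round(4)
print("dark tip",g("w12",(304,432),.100), robot.get_obs()["position"])
E
```

```text
31.85 [0.3712 0.3019 0.3804] [[-1.0, 0.0008, 0.0013], [0.0008, 1.0, 0.0003], [-0.0013, 0.0003, -1.0]] q [ 0.45  0.37  1.82 -0.    0.95 -1.12] 0.087 [ 0.62  0.47 -0.43]
dark tip [0.6361 0.1517 0.1   ] [0.37143252 0.30175882 0.38037822]
```

View pics/w13_c315_230.png

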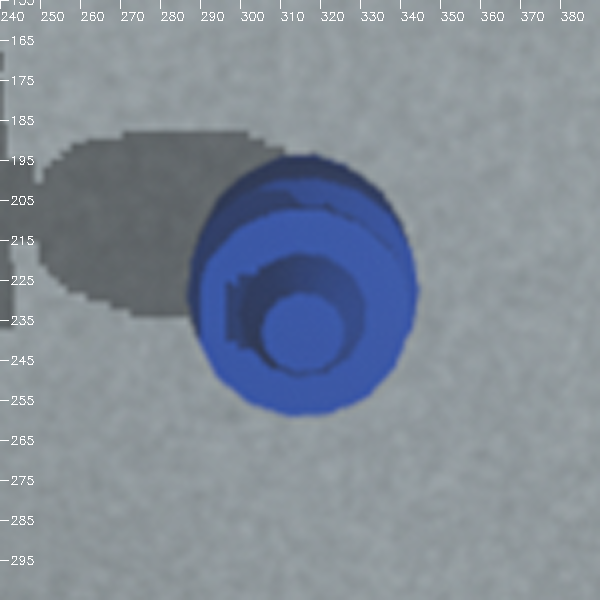

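```bash
python3 - <<'E'
from ms import *
g=lambda n,c,z:mc(n,315,230,75,c,z).round(4)
print(g("w13",(302,333),.094),g("w13",(305,312),.08))
E
```

```text
[0.3711 0.3015 0.094 ] [0.3706 0.3021 0.08  ]
```

Call:
drive_tool --plan '[[[0,0,-1,0,0,0],[0,0,-1,0,0,0],[0,0,-1,0,0,0],[0,0,-1,0,0,0],[0,0,-1,0,0,0],[0,0,-1,0,0,0],[0,0,-0.5,0,0,0],[0,0,-0.26,0,0,0]]]'

```text
time: 32.9
position: [0.3711, 0.3017, 0.2107]
tool_rot: [0.001, 1.0, -0.0, -0.0]
ft_force: [0.3, 0.5, 0.5]
grip_width: 0.0867
```

Call:
drive_tool --plan '[[[0,0,0,0,0,0],[0,0,0,0,0,0]]]'

```text
time: 33.15
position: [0.3708, 0.302, 0.2119]
tool_rot: [0.0, 1.0, 0.0, 0.001]
ft_force: [0.1, -0.3, 0.4]
grip_width: 0.0866
```

Call:
drive_tool --plan '[[[0,0,0,0,0,0],[0,0,0,0,0,0],[0,0,0,0,0,0],[0,0,0,0,0,0],[0,0,0,0,0,0],[0,0,0,0,0,0]]]' --grip 1 --force 20

```text
time: 33.9
position: [0.3706, 0.3019, 0.2113]
tool_rot: [0.0, 1.0, 0.0, 0.0]
ft_force: [-1.1, 0.5, 0.4]
grip_width: 0.0493
```

Call:
drive_tool --plan '[[[0,0,1,0,0,0],[0,0,1,0,0,0],[0,0,1,0,0,0],[0.5,-0.3,1,0,0,0],[1,-0.6,1,0,0,0],[1,-0.6,0.2,0,0,0],[1,-0.6,0,0,0,0],[1,-0.6,0,0,0,0]]]'

```text
time: 34.9
position: [0.4835, 0.2337, 0.3411]
tool_rot: [0.0, 1.0, -0.0, -0.0]
ft_force: [0.3, -0.1, -0.8]
grip_width: 0.0493
```

Call:
drive_tool --plan '[[[1,-0.6,0,0,0,0],[1,-0.6,0,0,0,0],[1,-0.6,0,0,0,0],[1,-0.6,0,0,0,0],[1,-0.6,0,0,0,0],[0.8,-0.5,0,0,0,0],[0.36,-0.4,0,0,0,0],[0,0,0,0,0,0]]]'

```text
time: 35.9
position: [0.637, 0.1362, 0.3407]
tool_rot: [0.001, 1.0, -0.0, -0.001]
ft_force: [-0.3, 0.7, -0.4]
grip_width: 0.0488
```

Call:
drive_tool --plan '[[[0,0,0,0,0,0],[0,0,0,0,0,0]]]'

```text
time: 36.15
position: [0.6363, 0.1376, 0.3413]
tool_rot: [-0.0, 1.0, 0.0, -0.0]
ft_force: [0.6, -0.6, -0.7]
grip_width: 0.0493
```

```bash
python3 look.py w14; python3 look.py s14 scene; python3 cr.py s14 388 250 60
```

```text
36.15 [0.6363 0.1376 0.3413] [[-1.0, -0.0002, -0.0008], [-0.0002, 1.0, 0.0001], [0.0008, 0.0001, -1.0]] q [ 0.04  0.63  1.42  0.    1.09 -1.53] 0.0493 [ 0.56 -0.56 -0.7 ]
36.2 [0.6364 0.1375 0.3413] [[-1.0, -0.0002, -0.0005], [-0.0002, 1.0, 0.0001], [0.0005, 0.0001, -1.0]] q [ 0.04  0.63  1.42  0.    1.09 -1.53] 0.0493 [-0.78  0.31 -0.56]
```

View pics/w14.png

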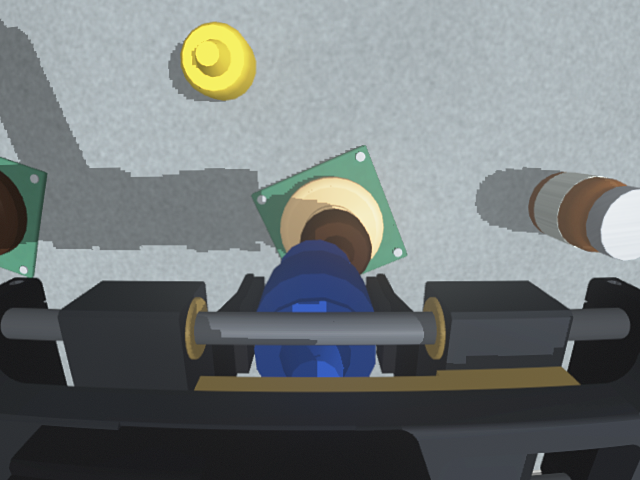

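View pics/s14_c388_250.png

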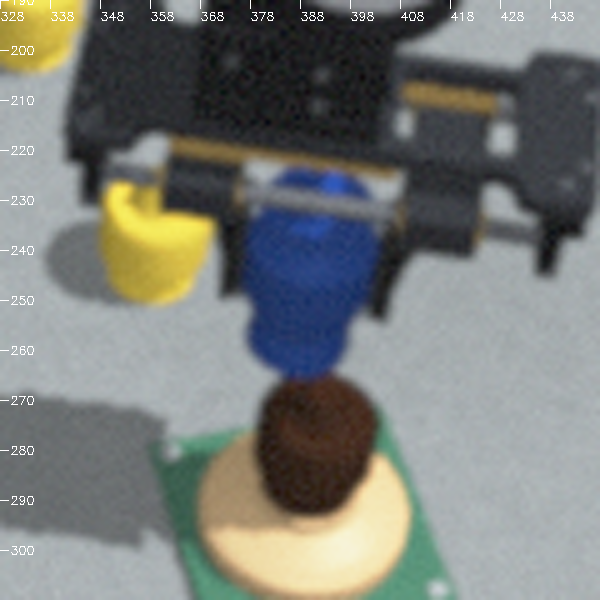

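My y steps added up too far, leaving the tool 14 mm short of the axis (0.1376 against 0.152). I'll correct this before lowering.

Call:
drive_tool --plan '[[[0.02,0.3,0,0,0,0],[0.01,0.27,0,0,0,0],[0,0,0,0,0,0],[0,0,0,0,0,0],[0,0,0,0,0,0]]]'

```text
time: 36.88
position: [0.6378, 0.151, 0.3412]
tool_rot: [0.0, 1.0, -0.0, -0.0]
ft_force: [-0.4, 0.1, -1.4]
grip_width: 0.0492
```

Call:
drive_tool --plan '[[[0,0,-0.5,0,0,0],[0,0,-0.4,0,0,0],[0,0,0,0,0,0],[0,0,0,0,0,0]]]'

```text
time: 37.38
position: [0.6379, 0.1511, 0.3185]
tool_rot: [0.0, 1.0, -0.0, -0.0]
ft_force: [0.3, 1.3, -0.9]
grip_width: 0.0494
```

```bash
python3 look.py w15; python3 look.py s15 scene; python3 cr.py s15 388 250 60
```

```text
37.38 [0.6379 0.1511 0.3185] [[-1.0, 0.0007, -0.0003], [0.0007, 1.0, -0.0], [0.0003, -0.0, -1.0]] q [ 0.06  0.67  1.43  0.    1.05 -1.51] 0.0494 [ 0.32  1.27 -0.89]
37.42 [0.638  0.1511 0.3188] [[-1.0, 0.0007, 0.0004], [0.0007, 1.0, 0.0], [-0.0004, 0.0, -1.0]] q [ 0.06  0.67  1.43  0.    1.05 -1.51] 0.0493 [ 0.12 -0.6  -1.29]
```

View pics/s15_c388_250.png

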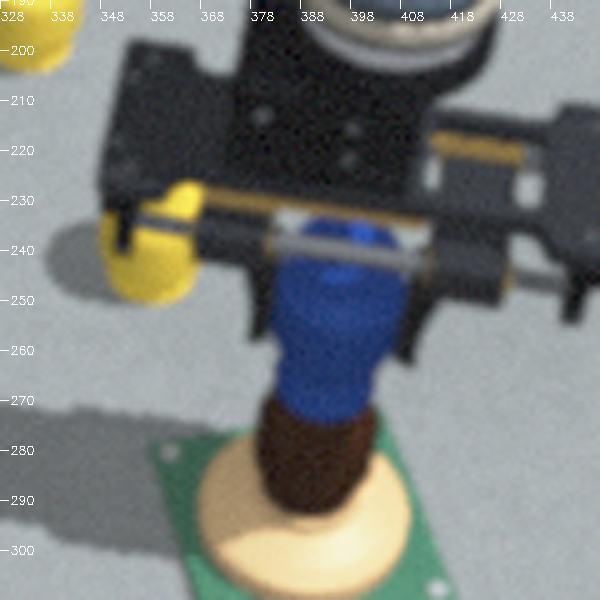

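Call:
drive_tool --plan '[[[0,0,-0.3,0,0,0],[0,0,-0.2,0,0,0],[0,0,-0.15,0,0,0],[0,0,-0.1,0,0,0],[0,0,-0.06,0,0,0],[0,0,0,0,0,0],[0,0,0,0,0,0]]]'

```text
time: 38.35
position: [0.6379, 0.1511, 0.2987]
tool_rot: [0.0, 1.0, 0.0, 0.0]
ft_force: [0.6, 0.3, -0.8]
grip_width: 0.049
```

Call:
drive_tool --plan '[[[0,0,-0.04,0,0,0],[0,0,-0.04,0,0,0],[0,0,0,0,0,0]]]'

```text
time: 38.72
position: [0.6379, 0.1511, 0.2973]
tool_rot: [0.0, 1.0, -0.0, 0.0]
ft_force: [-1.0, -0.3, 4.3]
grip_width: 0.0492
```

Contact comes at the expected 0.2973 (0.2113 + 0.086). Now I'll nudge, release and retreat clear.

Call:
drive_tool --plan '[[[0,0,-0.03,0,0,0],[0,0,0,0,0,0]]]'

```text
time: 38.98
position: [0.638, 0.1511, 0.2973]
tool_rot: [0.0, 1.0, -0.0, 0.001]
ft_force: [-2.7, 0.1, 7.8]
grip_width: 0.0495
```

Call:
drive_tool --plan '[[[0,0,0.04,0,0,0],[0,0,0,0,0,0],[0,0,0,0,0,0],[0,0,0,0,0,0],[0,0,0,0,0,0]]]' --grip 0

```text
time: 39.6
position: [0.6378, 0.1511, 0.2965]
tool_rot: [0.0, 1.0, -0.0, -0.0]
ft_force: [-1.1, -0.4, 0.1]
grip_width: 0.0851
```

Call:
drive_tool --plan '[[[0,0,0.6,0,0,0],[0,0,1,0,0,0],[0,0,1,0,0,0],[0,0,1,0,0,0],[0,0,1,0,0,0],[-0.3,0,0.6,0,0,0],[0,0,0,0,0,0],[0,0,0,0,0,0]]]'

```text
time: 40.6
position: [0.6298, 0.1511, 0.426]
tool_rot: [0.0, 1.0, -0.0, -0.001]
ft_force: [0.5, -0.0, 0.0]
grip_width: 0.0872
```

```bash
python3 look.py w16; python3 cr.py w16 315 250 75
```

```text
40.6 [0.6298 0.1511 0.426 ] [[-1.0, 0.0007, -0.0015], [0.0007, 1.0, -0.0001], [0.0015, -0.0001, -1.0]] q [ 0.06  0.54  1.35 -0.    1.26 -1.51] 0.0872 [ 0.55 -0.02  0.03]
```

Call:
drive_tool --plan '[[[-1,0,0,0,0,0],[-1,0,0,0,0,0],[-1,0,0,0,0,0],[-1,0,0,0,0,0],[-1,0,0,0,0,0],[-1,0,0,0,0,0],[0,0,0,0,0,0],[0,0,0,0,0,0]]]'

```text
time: 41.65
position: [0.4812, 0.1511, 0.4266]
tool_rot: [0.0, 1.0, 0.0, 0.0]
ft_force: [0.3, 0.5, 0.3]
grip_width: 0.0868
```

```bash
python3 look.py s16 scene; python3 look.py t16 top; python3 cr.py s16 314 240 100
```

```text
41.65 [0.4812 0.1511 0.4266] [[-1.0, 0.0008, 0.0009], [0.0008, 1.0, 0.0], [-0.0009, 0.0, -1.0]] q [ 0.08  0.34  1.7  -0.    1.1  -1.49] 0.0868 [0.33 0.5  0.31]
41.7 [0.4814 0.1511 0.4266] [[-1.0, 0.0008, 0.001], [0.0008, 1.0, 0.0], [-0.001, 0.0, -1.0]] q [ 0.08  0.34  1.7  -0.    1.1  -1.49] 0.0872 [ 0.36 -0.35  0.52]
```

View pics/w16_c315_250.png

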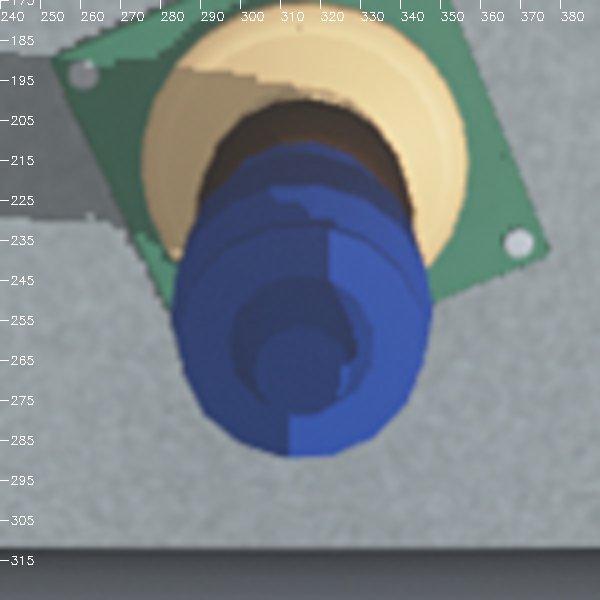

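View pics/s16_c314_240.png

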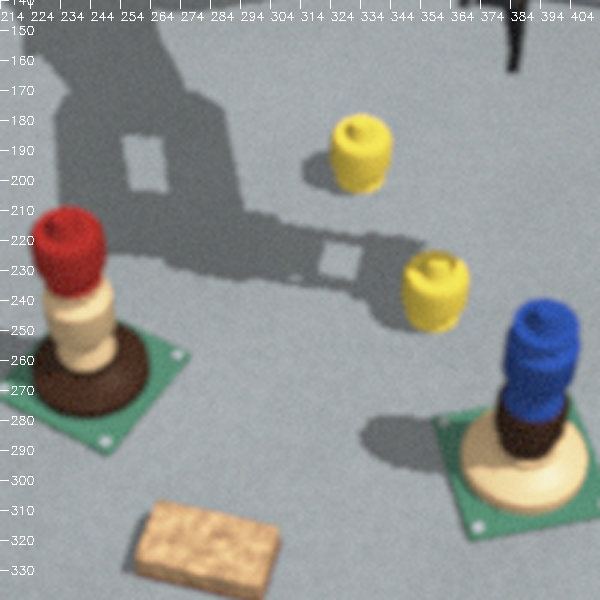

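View pics/t16.png

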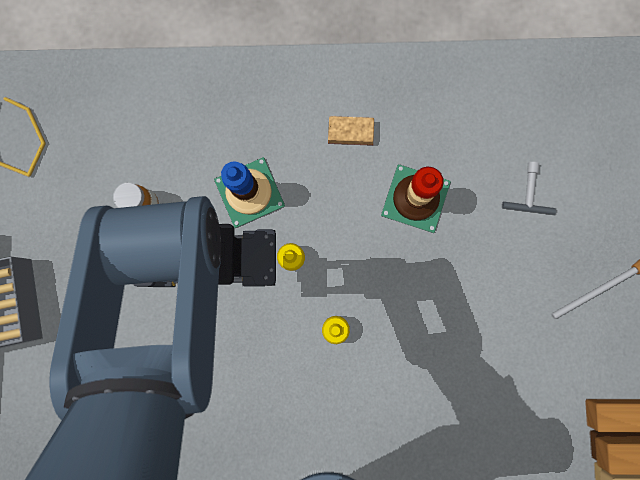

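```bash
python3 - <<'E'
from ms import *
print("blue tip",mc("w16",315,250,75,(299,370),.180).round(4),mc("w16",315,250,75,(302,345),.166).round(4))
print("expected px blue/red tips in top",proj("top",(.6377,.1514,.18)),proj("top",(.621,-.1797,.18)))
E
python3 cr.py t16 340 180 75; python3 cr.py t16 240 180 25;python3 cr.py t16 428 180 25
```

```text
blue tip [0.6381 0.1501 0.18  ] [0.6385 0.1506 0.166 ]
expected px blue/red tips in top [231.97790821 171.91210379] [430.29433333 178.49932935]
```

View pics/t16_c240_180.png

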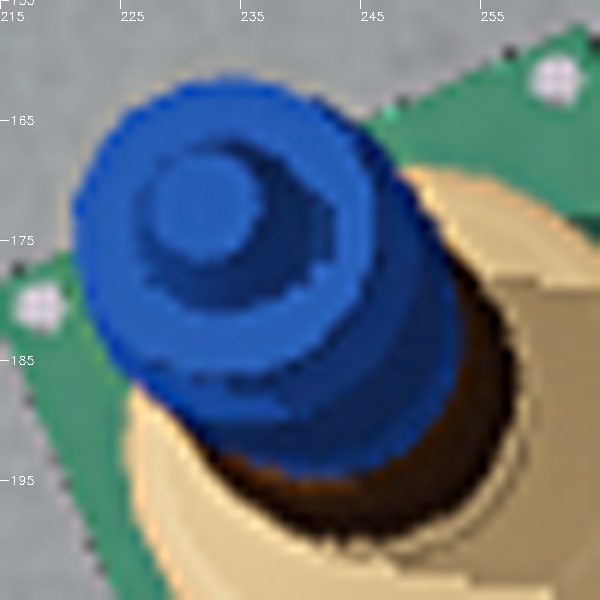

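View pics/t16_c428_180.png

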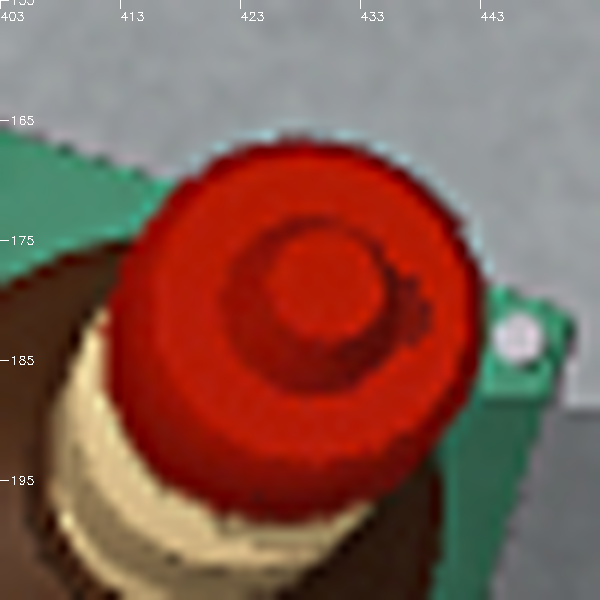

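The measured tips match the expected seated positions to within a pixel: blue at (232.3,172.2) against (232.0,171.9), red at (430.3,179.0) against (430.3,178.5). Handing in.

```bash
python3 -c "
from rig import robot
print(robot.hand_in())"
```

```text
the job is handed in; nothing more can be done
None
```

Both lamp columns are built and the job was handed in at about 42 s of the 128 s allowed. No verdict was given. The pale vase and then the red bead are on the dark base. The dark bead and then the blue vase are on the pale base.

**Last checks:**
- **Seating:** Each section met firm contact within about 1 mm of its calculated seated height.
- **Alignment:** The top tenons of both columns measured within about 2 mm of the base axes in the wrist camera. In the top view they were within a pixel of where seated, upright columns should appear.
- **Surroundings:** The sanding block, chuck key and both yellow look-alikes show in their original places. The final top view has the arm covering part of the oil jar. What shows of it is unmoved, and the arm never came near it.
- **Release:** The gripper was open and clear of everything, and no check failed.

**One slip:** I brought the blue vase in 14 mm off the axis because my steps added up wrong. I corrected it about 9 mm above the tenon tip, before lowering and without contact.

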